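# One turn on the glue press

## Robot

A 6-joint arm with a two-finger parallel gripper is mounted at the origin on the work surface; the furniture and walls round the work are solid. World frame = base frame: x ahead of the robot, y to its left, z up, the work surface at z = 0. Lengths are in m, angles in rad, forces in N, time in s.
With the tool pointing down it reaches from about 0.225 to 0.875 m from the base axis. Payload 3.4 kg.
Tool frame: the origin (TCP) lies between the finger pads; the fingertips stand 8 mm ahead of it and the grasp point (between the pads) lies 11 mm behind it; z points along the fingers, y is the line along which they close (so a half turn about z gives the same grasp; the last joint's range is limited). The gripper opens to 85 mm and grips with 20 to 120 N. Pads are 22 mm wide; open, the fingers measure 114 mm over their backs; the gripper's body (76 mm by 85 mm) begins 54 mm behind the grasp point. The pads swing forward as they close: fully open they stand 13 mm farther back than shut.
Start: joints at [1.06, 0.276, 1.505, -0, 1.361, -0.121], TCP at [0.219, 0.532, 0.218] pointing down, gripper open.
Joint ranges: [-2.89, 2.89], [-0.75, 2.08], [0.22, 2.7], [-1.18, 4.32], [0.11, 2.71], [-2.7, 2.7]. Speed limits (rad/s): [2.57, 2.57, 3.14, 3.14, 3.14, 3.14].

## Interface

Orientations are given as a unit quaternion [w, x, y, z].
In Python, from rig import manip gives the robot as it stands.
- The arm moves only by the tool move_arm, never from a script. Its argument "deltas" is a list that holds one entry, the list of rows, each a list of 5 numbers: the shift along the tool's x, y, z normalised to -1 to 1, where 1 is 80 cm, then the turn about the tool's z normalised to -1 to 1, where 1 is 120 degrees, then the closure, from -1 (fully open) to 1 (shut). In form: [[[tx, ty, tz, twist, grip], ...]]. A call has 1 to 12 rows; each row is the pose to reach, as a shift and turn from the pose commanded when the call began, along the tool's axes at that moment; what a row does not reach only later rows make up. A row lasts 1/10 s, in which the tool goes at most 50 mm and 8.59 degrees, less where a joint would pass 70% of its speed; a pose out of reach is approached as far as the arm can. A call with a number of a shift or a turn outside -1 to 1 is refused whole. A call with a gripper value outside its range is refused whole. The fingers move at their own pace and stop on an object; "squeeze" is the grip in N (left out, the last holds). Time passes only in rows, so rows that repeat a pose let the fingers close. It gives the time, the measured TCP pose, the force, the opening and the grip force at its end, in the units of the state.
- manip.get_state(): the state, without advancing time (a new reading comes with each control period).
- manip.get_image(name): name is "scene" or "top" or "wrist"; returns the picture (420x560x3 uint8, red, green, blue); there is no depth.
- manip.camera_params(name): a dict with "fx", "fy", "cx", "cy" (pixels), "R" (3x3) and "t" (3): a world point X has camera coordinates R X + t; the wrist camera has in their place "tool_from_camera" (4x4, takes a point from camera to tool coordinates, whose origin is the TCP and whose axes are the flange's). Camera axes: x right, y down, z forward; pixel columns grow to the right and rows downward; lengths in m; the calibration is good to about 2 mm. A picture is of the moment at which its call begins: read the wrist's pose just before it. camera_params takes no time and is no camera call.
- manip.sign_off(): hands the job in; it is judged then, once.
The state is a dict: "clock": time; "qpos": joint angles; "qd": joint speeds; "effort": joint torques, N m; "position": TCP position; "ee_rot": TCP orientation; "contact_force": force on the tool from outside, world axes, zero at the start; "moment": the same for the moment, N m; "width": finger opening in m; "gripper_force": force on a finger pad.
Only numpy, scipy, OpenCV 4.12 (cv2) and the standard library are available. Lean on these libraries where they do the work, as an engineer would, in place of code of your own. Each camera call takes 0.05 s, during which the arm holds its last target. There are 200 camera calls.

## Task

Bring the plate of the small glue press down by one thread: with the fingertips push the hand wheel round by its upright handle through exactly one full turn, clockwise seen from above, so that the handle comes back to where it started, and leave it there. Only push: do not grip the handle or force it, and leave the wooden block in the press and the oil bottle, the small cup and the tape roll beside it where they are.

Things in the scene. Friction and masses are not known exactly. Their poses are not given: they have to be found in the camera images.
- wheel (a joint): angle of the hand wheel on top of the press, rad; grows as the wheel turns clockwise seen from above, so one turn adds 6.283. At the start it lies anywhere between -1.2 and 1.2. The wheel turns freely between -2.2 and 9.2 and stays where it is left; about 2.5 N at the handle moves it. It sinks 4 mm per turn, with the screw.
- wheel_centre (a point): the centre of the hand wheel, on its upright axis and in the middle plane of its rim, about 190 mm above the bench. The wheel lies level: dark steel rim of 65 mm radius (centre line), 14 mm thick, three spokes, a hub of 17 mm radius whose top is 14 mm above this point.
- handle: the wheel's upright handle; origin on its axis, 30 mm above the middle plane of the rim. The handle is a black round knob, 18 mm in diameter (16 mm at its foot), that stands on the rim at the end of one spoke, 65 mm from the wheel's axis; its top is 22 mm above the origin, and the top of the rim 23 mm below it. It is fixed to the wheel.
- press: the glue press, screwed to the bench: green base 150 x 120 x 16 mm, two steel posts, a green crosshead 146 x 36 mm with its top 161 mm above the bench, and below it an aluminium plate on the screw. Origin under the centre of the base, on the wheel's axis; x along the line of the two posts, z up.
- glued_block: pine block 60 x 120 x 50 mm lying loose on the press's base under the plate; origin at the centre of its underside. To be left alone.
- oil_bottle: small white bottle, 48 mm in diameter, 132 mm tall, standing on the far side of the press; origin at the centre of its underside. To be left alone.
- knob_cup: small white cup, 70 mm in diameter, 55 mm tall, standing on the near side of the press; origin at the centre of its underside. To be left alone.
- tape_roll: roll of brown tape lying flat, 93 mm in diameter, 48 mm high, beyond the jig; origin at the centre of its underside. To be left alone.
Mind the look-alikes: they are no part of the job. There is more than one size of the press; the one meant has the size given above.

How it is judged:
On the way:
1. the fingers, pushing on the handle, have brought it clockwise to the far side of the wheel from where it started (distance of handle from where it was at the start of the episode above 0.12 m and value of joint wheel above 0.6 rad and contact force between the fingers and handle above 0.3 N), for 0.1 s.
At the end, for the whole second after the job is handed in: the wheel has made one clockwise turn and stands still, with the handle within 15 mm (about 12 degrees) of where it started; the block, bottle, cup and tape roll are where they were (block within 10 mm, the others within 15 mm) (distance of each of handle, oil_bottle, knob_cup, tape_roll from where it was at the start of the episode below 0.015 m and value of joint wheel between 4.5 and 8.1 rad and velocity of joint wheel between -0.05 and 0.05 rad/s and distance of glued_block from where it was at the start of the episode below 0.01 m); the robot touches nothing.
It fails at once if the handle or wheel is gripped or forced (over 30 N from the fingers) (contact force between the fingers and wheel above 30 N).
It fails at once if the wheel is turned well the wrong way (value of joint wheel below -1.8 rad).
It fails at once if the block in the press is shifted (distance of glued_block from where it was at the start of the episode above 0.02 m).
It fails at once if the bottle, the cup or the tape roll is knocked or lifted (distance of any of oil_bottle, knob_cup, tape_roll from where it was at the start of the episode above 0.02 m).
It also fails if it takes over 58 s, if anything falls off the work surface, if the arm or the gripper's body presses on something with over 40 N, if the wrist force passes 120 N, or if a joint passes its speed limit or range.

## Working session

There is one attempt and no reset: what is moved stays moved. The work goes in short steps, Python scripts to look and compute and a tool call to move; the robot and the scene stay as the last step left them, time stands still between calls to the robot, and variables do not carry over. Pictures are saved under pics/ and viewed, at most 10 in all, crops included, and the job is handed in when it is done.

Besides the shell and the picture viewer there is one more tool, called by a JSON object that holds its "method" and its "body", one argument or row to a line. move_arm: Moves the arm, as the interface text tells. Scaled input: -1 to 1 covers 80 cm each way for a shift and 120 degrees each way for a turn. Its arguments: {"type":"object","properties":{"deltas":{"type":"array","items":{"type":"array","items":{"type":"array","items":{"type":"number","minimum":-1,"maximum":1}}}},"squeeze":{"type":"number"}},"required":["deltas"]}

```bash
mkdir -p pics; python3 - <<'E'
from rig import manip
import cv2,numpy as np
for n in ("scene","top"):
    cv2.imwrite(f"pics/{n}0.png",manip.get_image(n)[:,:,::-1])
    p=manip.camera_params(n);print(n,p['fx'],p['cx'],p['cy'],np.round(-np.array(p['R']).T@p['t'],3),np.round(p['R'],2).tolist())
print(manip.camera_params("wrist"))
s=manip.get_state();print(s)
E
```

```text
scene 544.5064845731728 278.23012971514305 207.70859548493013 [-0.118 -0.73   0.968] [[0.69, -0.72, 0.02], [-0.49, -0.48, -0.73], [0.54, 0.49, -0.68]]
top 518.0466398129196 284.0558658868753 211.200171744527 [-0.082 -0.035  1.11 ] [[-0.12, -0.99, 0.02], [-0.83, 0.1, -0.55], [0.54, -0.08, -0.84]]
{'fx': 336.77719038996895, 'fy': 336.77719038996895, 'cx': 281.4968182304163, 'cy': 211.4212701717209, 'tool_from_camera': array([[-3.81722596e-05, -9.56917308e-01, -2.90360576e-01,
         7.34292711e-02],
       [ 9.99999906e-01, -1.62044208e-04,  4.02570667e-04,
        -3.65569924e-04],
       [-4.32278089e-04, -2.90360533e-01,  9.56917224e-01,
        -1.56092512e-01],
       [ 0.00000000e+00,  0.00000000e+00,  0.00000000e+00,
         1.00000000e+00]])}
{'clock': 0.1, 'qpos': array([ 1.05998046e+00,  2.76517888e-01,  1.50601106e+00,  1.72491599e-05,
        1.36075363e+00, -1.21034893e-01]), 'qd': array([-0.00211548, -0.00271072, -0.00398284, -0.00103606,  0.0010556 ,
       -0.00137663]), 'effort': array([ 1.31816385e-03, -4.17697942e+01, -2.46403956e+01,  2.23049988e-04,
        5.78294392e-03, -8.12936662e-06]), 'position': array([0.21825568, 0.53141053, 0.21693237]), 'ee_rot': array([-2.70542581e-04,  1.93660800e-01,  9.81068183e-01, -8.00523904e-04]), 'contact_force': array([-0.51663479, -0.81670335,  0.1083411 ]), 'moment': array([ 0.02276456,  0.02880144, -0.00197577]), 'gripper_force': 0.0, 'width': 0.08528599835544362}
```

View pics/scene0.png

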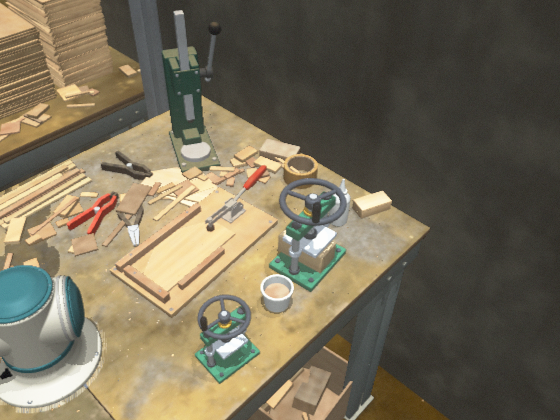

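View pics/top0.png

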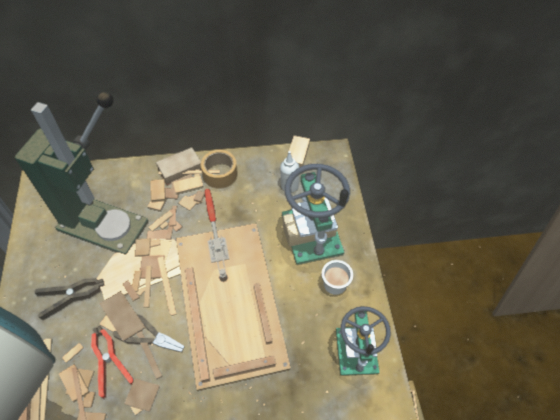

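The larger press has its hub at top (317,188) and scene (313,197). The look-alike is the smaller press, with its hub at top (366,330) and scene (224,316). The handle seems to be at top (343,197) on the large wheel and at (370,349) on the small one. I'll measure rim size and height for both.

```bash
cat > h.py <<'E'
from rig import manip
import cv2,numpy as np
def ray(n,uv):
    p=manip.camera_params(n);R=np.array(p['R']);c=-R.T@p['t']
    d=R.T@np.array([(uv[0]-p['cx'])/p['fx'],(uv[1]-p['cy'])/p['fy'],1]);return c,d/np.linalg.norm(d)
def tri(a,b):
    (c1,d1),(c2,d2)=ray("top",a),ray("scene",b)
    s=np.linalg.lstsq(np.c_[d1,-d2],c2-c1,rcond=None)[0]
    P,Q=c1+s[0]*d1,c2+s[1]*d2;return (P+Q)/2,np.linalg.norm(P-Q)
def onz(n,uv,z):
    c,d=ray(n,uv);return c+d*(z-c[2])/d[2]
E
python3 - <<'E'
from h import *
print("big hub",tri((317,188),(313,196)),"small",tri((366,330),(224,316)))
for nm,l,r,z in(("big",(286,189),(349,190),.19),("small",(342,331),(390,333),.14)):
    for zz in (z,.19): print(nm,zz,onz("top",l,zz),onz("top",r,zz),np.linalg.norm(onz("top",l,zz)-onz("top",r,zz)))
a=cv2.imread("pics/top0.png")[140:270,260:400];b=cv2.imread("pics/scene0.png")[160:290,250:370]
c=np.hstack([cv2.resize(a,None,fx=3,fy=3,interpolation=2),cv2.resize(b,None,fx=3,fy=3,interpolation=2)])
cv2.imwrite("pics/crop.png",c);print(c.shape)
E
```

```text
big hub (array([ 0.5595328 , -0.20132337,  0.19816391]), np.float64(0.005337767952613617)) small (array([ 0.25457037, -0.25473906,  0.12982208]), np.float64(0.0019383644539162528))
big 0.19 [ 0.56704922 -0.13440974  0.19      ] [ 0.54882928 -0.27069963  0.19      ] 0.13750236359486612
big 0.19 [ 0.56704922 -0.13440974  0.19      ] [ 0.54882928 -0.27069963  0.19      ] 0.13750236359486612
small 0.14 [ 0.25362268 -0.20536168  0.14      ] [ 0.23857933 -0.29744069  0.14      ] 0.09329975937960615
small 0.19 [ 0.23629452 -0.19657512  0.19      ] [ 0.22202674 -0.28390686  0.19      ] 0.0884895594613458
(390, 780, 3)
```

View pics/crop.png

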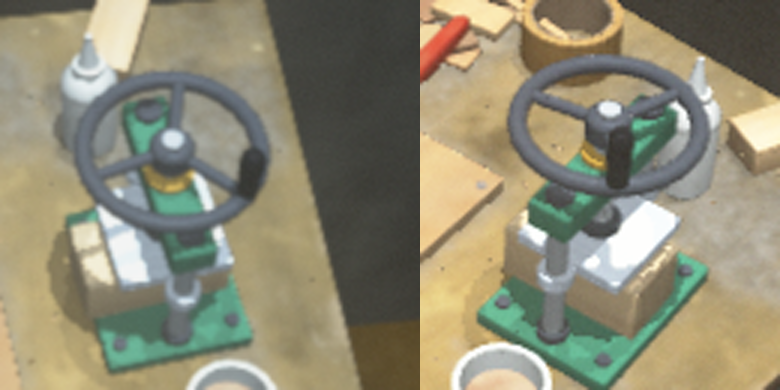

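The left half of the crop shows the big press, whose outer rim diameter of about 140 mm fits the description; the small one measures about 93 mm. The hub top is at about top (317.3,186) and scene (313.3,195.7). The black handle's top is at about top (344.3,191.5) and scene (317,204). The big press is the target.

```bash
python3 - <<'E'
from h import *
print("hub",tri((317.3,186),(313.3,195.7)),onz("top",(317.3,186),.204),onz("scene",(313.3,195.7),.204))
print("htop",tri((344.3,191.5),(317,204)),onz("top",(344.3,191.5),.242),onz("scene",(317,204),.242))
print("hfoot",onz("top",(342,205),.197),onz("scene",(316.7,221),.197))
# rim ellipse, outer extents from crops -> midplane
x=[]
for n,pts in(("top",[(285,191),(350.3,190),(314,163.7),(319,217)]),("scene",[(279.5,203),(346.5,205),(313,178.5),(314,225)])):
    P=np.array([onz(n,p,.19) for p in pts])[:,:2];print(n,P.round(3).tolist())
    A=np.c_[2*P,np.ones(4)];s=np.linalg.lstsq(A,(P**2).sum(1),rcond=None)[0];print(s[:2],np.sqrt(s[2]+s[:2]@s[:2]))
for nm,t,s in (("bottle tip",(288.5,152),(317,180)),):print(nm,onz("top",t,.132))
print("bottle base~",onz("top",(288,188),0),"cup",onz("top",(337,271),.055), "tape", onz("top",(219,164),.048))
E
```

```text
hub (array([ 0.56136134, -0.20200339,  0.19998633]), np.float64(0.0018629830493584842)) [ 0.55740129 -0.20101435  0.204     ] [ 0.55902615 -0.20453879  0.204     ]
htop (array([ 0.51529344, -0.248618  ,  0.23670664]), np.float64(0.0019438715831971438)) [ 0.51051558 -0.24702732  0.242     ] [ 0.51196312 -0.25188846  0.242     ]
hfoot [ 0.50725954 -0.24659528  0.197     ] [ 0.51214029 -0.25483998  0.197     ]
top [[0.562, -0.132], [0.549, -0.274], [0.629, -0.206], [0.487, -0.194]]
[ 0.55816834 -0.20282867] 0.07133516723107433
scene [[0.504, -0.159], [0.599, -0.264], [0.614, -0.157], [0.505, -0.254]]
[ 0.5589943  -0.20454178] 0.0722037910926203
bottle tip [ 0.71700388 -0.16065817  0.132     ]
bottle base~ [ 0.70382972 -0.16060026  0.        ] cup [ 0.42320927 -0.23505372  0.055     ] tape [0.7659829  0.01294255 0.048     ]
```

{"method": "move_arm", "body": {
  "deltas": [
    [[0,0,-0.06,0,1],[0,0,-0.1025,0.05,1],[-0.761,-0.768,-0.1025,0.188,1],[-0.761,-0.768,-0.1025,0.188,1],[-0.761,-0.768,-0.1025,0.188,1],[-0.761,-0.768,-0.1025,0.188,1],[-0.761,-0.768,-0.1025,0.188,1],[-0.761,-0.768,-0.1025,0.188,1],[-0.761,-0.768,-0.1025,0.188,1],[-0.761,-0.768,-0.1025,0.188,1],[-0.761,-0.768,-0.1025,0.188,1],[-0.761,-0.768,-0.1025,0.188,1]]
  ]
}}

```text
clock: 1.3
position: [0.4092, 0.0677, 0.2996]
ee_rot: [0.0, 0.382, 0.924, 0.0]
contact_force: [0.4, 0.4, 0.7]
width: -0.0004
gripper_force: 0.0
```

{"method": "move_arm", "body": {
  "deltas": [
    [[-0.38,-0.157,0,0,1],[-0.38,-0.157,0,0,1],[-0.38,-0.157,0,0,1],[-0.38,-0.157,0,0,1],[-0.38,-0.157,0,0,1],[-0.38,-0.157,0,0,1],[-0.38,-0.157,0,0,1],[-0.38,-0.157,0,0,1],[-0.38,-0.157,0,0,1],[-0.38,-0.157,0,0,1]]
  ]
}}

```text
clock: 2.3
position: [0.5352, -0.2327, 0.2995]
ee_rot: [-0.001, 0.381, 0.924, 0.0]
contact_force: [0.1, 0.5, 0.4]
width: 0.0001
gripper_force: 0.0
```

```bash
python3 - <<'E'
from h import *
s=manip.get_state();print(s['position'],s['ee_rot'],s['qpos'],s['contact_force'])
cv2.imwrite("pics/w1.png",manip.get_image("wrist")[:,:,::-1])
E
```

```text
[ 0.53523877 -0.23266556  0.29954628] [-5.54265780e-04  3.81467586e-01  9.24381959e-01  4.08649740e-04] [-5.29676822e-01  2.56904361e-01  1.33241219e+00  6.56780459e-04
  1.55348672e+00 -1.31771788e+00] [0.09638013 0.53075861 0.44279675]
```

View pics/w1.png

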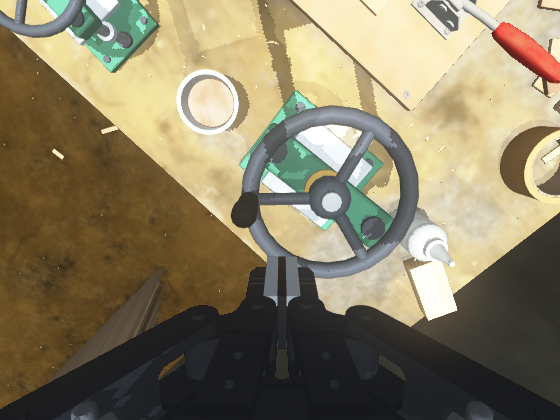

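The wrist view shows the wheel from above: hub cap at (331,202), handle top at about (243,211) at the left end of its spoke, closed fingertips at (282,262), cup at (208,101) and bottle at (430,245). I'll use it to refine the centre and handle.

```bash
cat >> h.py <<'E'
from scipy.spatial.transform import Rotation as Ro
def wray(uv,pos,q):
    p=manip.camera_params("wrist");T=np.array(p['tool_from_camera']);R=Ro.from_quat([q[1],q[2],q[3],q[0]]).as_matrix()
    c=R@T[:3,3]+pos;d=R@T[:3,:3]@np.array([(uv[0]-p['cx'])/p['fx'],(uv[1]-p['cy'])/p['fy'],1]);return c,d
def wz(uv,z,pos,q):
    c,d=wray(uv,pos,q);return c+d*(z-c[2])/d[2]
E
python3 - <<'E'
from h import *
pos=np.array([.53524,-.23267,.29955]);q=[-.00055,.38147,.92438,.0004]
print("hub",wz((331,202),.204,pos,q),"rim fit",end=' ')
P=np.array([wz(p,.19,pos,q) for p in[(418,190),(330,105),(246,180),(330,276),(390,127),(268,130)]])[:,:2]
s=np.linalg.lstsq(np.c_[2*P,np.ones(len(P))],(P**2).sum(1),rcond=None)[0];print(s[:2],np.sqrt(s[2]+s[:2]@s[:2]))
print("htop",wz((243,213),.242,pos,q),"spokefoot",wz((258,198),.197,pos,q))
E
```

```text
hub [ 0.55890772 -0.20213061  0.204     ] rim fit [ 0.55931772 -0.20081992] 0.07105320979719268
htop [ 0.51186304 -0.24549293  0.242     ] spokefoot [ 0.51774536 -0.24152428  0.197     ]
```

{"method": "move_arm", "body": {
  "deltas": [
    [[-0.0434,-0.0172,0,0,1],[-0.0434,-0.0172,0,0,1],[-0.0434,-0.0172,0.04,0,1],[-0.0434,-0.0172,0.08,0,1],[-0.0434,-0.0172,0.103,0,1],[-0.0434,-0.0172,0.103,0,1],[-0.0434,-0.0172,0.103,0,1]]
  ]
}}

```text
clock: 3.05
position: [0.5508, -0.2673, 0.2182]
ee_rot: [0.0, 0.381, 0.924, 0.0]
contact_force: [-0.5, 0.0, -0.7]
width: -0.0003
gripper_force: 0.0
```

```bash
python3 - <<'E'
from h import *
s=manip.get_state();print(s['position'],s['contact_force'],s['qpos'][5])
C=np.array([.559,-.2025]);c0=s['position'][:2];a=np.array([-.7071,.7071]);b=np.array([.7071,.7071])
for th in (-102,-106,-108,-110,-112,-114,-116,-118,-120,-122):
    t=np.radians(th);d=C+.065*np.array([np.cos(t),np.sin(t)])-c0;print(th,(d@a/.8).round(4),(d@b/.8).round(4))
E
```

```text
[ 0.55076108 -0.26727052  0.21817078] [-0.53585655  0.04238124 -0.70343709] -1.3539288779755623
-102 0.0057 -0.0036
-106 0.0106 -0.0065
-108 0.0131 -0.0079
-110 0.0156 -0.0091
-112 0.0182 -0.0103
-114 0.0208 -0.0113
-116 0.0235 -0.0123
-118 0.0262 -0.0132
-120 0.0289 -0.0139
-122 0.0317 -0.0146
```

{"method": "move_arm", "body": {
  "deltas": [
    [[0.0057,-0.0036,0,0,1],[0.0106,-0.0065,0,0,1],[0.0131,-0.0079,0,0,1],[0.0156,-0.0091,0,0,1],[0.0156,-0.0091,0,0,1]]
  ]
}}

```text
clock: 3.55
position: [0.5364, -0.2645, 0.2177]
ee_rot: [0.0, 0.382, 0.924, 0.0]
contact_force: [-0.4, 0.3, 0.2]
width: 0.0001
gripper_force: 0.0
```

{"method": "move_arm", "body": {
  "deltas": [
    [[0.0026,-0.0012,0,0,1],[0.0026,-0.0012,0,0,1]]
  ]
}}

```text
clock: 3.75
position: [0.5343, -0.2637, 0.2172]
ee_rot: [-0.0, 0.382, 0.924, 0.0]
contact_force: [-0.2, 0.7, -1.0]
width: -0.0002
gripper_force: 0.0
```

{"method": "move_arm", "body": {
  "deltas": [
    [[0.0026,-0.001,0,0,1],[0.0026,-0.001,0,0,1]]
  ]
}}

```text
clock: 3.95
position: [0.5323, -0.2627, 0.2172]
ee_rot: [-0.0, 0.382, 0.924, 0.0]
contact_force: [-0.3, 0.3, 0.0]
width: -0.0004
gripper_force: 0.0
```

Position is about -114°, with no contact yet.

{"method": "move_arm", "body": {
  "deltas": [
    [[0.0027,-0.001,0,0,1],[0.0027,-0.001,0,0,1]]
  ]
}}

```text
clock: 4.15
position: [0.5301, -0.2617, 0.2173]
ee_rot: [-0.0, 0.382, 0.924, 0.0]
contact_force: [0.6, 0.5, 0.1]
width: 0.0001
gripper_force: 0.0
```

{"method": "move_arm", "body": {
  "deltas": [
    [[0.0027,-0.0009,0,0,1],[0.0027,-0.0009,0,0,1]]
  ]
}}

```text
clock: 4.35
position: [0.5285, -0.2609, 0.2174]
ee_rot: [0.0, 0.382, 0.924, 0.0]
contact_force: [1.0, -0.3, 0.3]
width: -0.0
gripper_force: 0.3
```

{"method": "move_arm", "body": {
  "deltas": [
    [[0.0027,-0.0007,0,0,1],[0.0027,-0.0007,0,0,1]]
  ]
}}

```text
clock: 4.55
position: [0.5269, -0.2598, 0.2174]
ee_rot: [0.001, 0.382, 0.924, 0.0]
contact_force: [1.6, 0.2, -0.3]
width: 0.0002
gripper_force: 0.9
```

```bash
cat > arc.py <<'E'
import numpy as np,sys,json
def arc(p0,angs,C=(.559,-.2025)):
    a=np.array([[-.7071,.7071],[.7071,.7071]])
    return [[*(a@(np.array(C)+.065*np.array([np.cos(t),np.sin(t)])-p0)/.8).round(4),0,0,1] for t in np.radians(angs)]
E
python3 - <<'E'
from arc import *
from rig import manip
p=manip.get_state()['position'];print(p)
print(arc(p[:2],-120-np.array([1,4,8,13,19,26,33,40,47,54,61,68])))
E
```

```text
[ 0.52685587 -0.25977088  0.21741212]
[[np.float64(0.0026), np.float64(0.0002), 0, 0, 1], [np.float64(0.0067), np.float64(-0.0007), 0, 0, 1], [np.float64(0.0123), np.float64(-0.0016), 0, 0, 1], [np.float64(0.0194), np.float64(-0.0022), 0, 0, 1], [np.float64(0.0279), np.float64(-0.002), 0, 0, 1], [np.float64(0.0377), np.float64(-0.0007), 0, 0, 1], [np.float64(0.0473), np.float64(0.0018), 0, 0, 1], [np.float64(0.0565), np.float64(0.0054), 0, 0, 1], [np.float64(0.0653), np.float64(0.0101), 0, 0, 1], [np.float64(0.0733), np.float64(0.0159), 0, 0, 1], [np.float64(0.0807), np.float64(0.0226), 0, 0, 1], [np.float64(0.0871), np.float64(0.0301), 0, 0, 1]]
```

{"method": "move_arm", "body": {
  "deltas": [
    [[0.0026,0,0,0,1],[0.0067,-0.0007,0,0,1],[0.0123,-0.0016,0,0,1],[0.0194,-0.0022,0,0,1],[0.0279,-0.002,0,0,1],[0.0377,-0.0007,0,0,1],[0.0473,0.0018,0,0,1],[0.0565,0.0054,0,0,1],[0.0653,0.0101,0,0,1],[0.0733,0.0159,0,0,1],[0.0807,0.0226,0,0,1],[0.0871,0.0301,0,0,1]]
  ]
}}

```text
clock: 5.75
position: [0.4939, -0.1931, 0.2174]
ee_rot: [-0.0, 0.382, 0.924, -0.0]
contact_force: [1.5, -3.1, -0.1]
width: -0.0003
gripper_force: 1.4
```

```bash
python3 - <<'E'
from arc import *
from rig import manip
s=manip.get_state();p=s['position'];d=p[:2]-np.array([.559,-.2025]);print(p,np.degrees(np.arctan2(d[1],d[0])),np.hypot(*d),s['qd'].round(3),s['contact_force'])
C=np.array([.559,-.2025]);t=np.radians(-188)
for r in np.array(arc(C+.065*np.array([np.cos(t),np.sin(t)]),-188-np.array([3,9,16,23,30,37,44,51,58,65,72,79]))): print(r[:2])
E
```

```text
[ 0.49393211 -0.1930751   0.21736831] 171.7581896853025 0.0657469365547098 [ 0.137 -0.035  0.047 -0.    -0.008  0.135] [ 1.54742584 -3.0888674  -0.09308498]
[0.0025 0.0035]
[0.0069 0.0108]
[0.011  0.0198]
[0.0139 0.0292]
[0.0158 0.039 ]
[0.0164 0.0489]
[0.0158 0.0588]
[0.0139 0.0686]
[0.011 0.078]
[0.0069 0.087 ]
[0.0017 0.0955]
[-0.0045  0.1033]
```

{"method": "move_arm", "body": {
  "deltas": [
    [[0.0025,0.0035,0,0,1],[0.0069,0.0108,0,0,1],[0.011,0.0198,0,0,1],[0.0139,0.0292,0,0,1],[0.0158,0.039,0,0,1],[0.0164,0.0489,0,0,1],[0.0158,0.0588,0,0,1],[0.0139,0.0686,0,0,1],[0.011,0.078,0,0,1],[0.0069,0.087,0,0,1],[0.0017,0.0955,0,0,1],[-0.0045,0.1033,0,0,1]]
  ]
}}

```text
clock: 6.95
position: [0.5548, -0.1375, 0.2169]
ee_rot: [-0.001, 0.382, 0.924, -0.001]
contact_force: [-3.1, -4.1, 0.2]
width: 0.0
gripper_force: 2.2
```

```bash
python3 - <<'E'
from arc import *
from rig import manip
import cv2
s=manip.get_state();p=s['position'];d=p[:2]-np.array([.559,-.2025]);print(p,np.degrees(np.arctan2(d[1],d[0])),np.hypot(*d),s['contact_force'])
C=np.array([.559,-.2025])
for t0 in (-267,-346):
  t=np.radians(t0)
  for r in np.array(arc(C+.065*np.array([np.cos(t),np.sin(t)]),t0-np.array([3,9,16,23,30,37,44,51,58,65,72,79]))): print(r[:2])
cv2.imwrite("pics/top2.png",cv2.resize(manip.get_image("top")[120:290,230:420,::-1],None,fx=3,fy=3))
E
```

```text
[ 0.55482173 -0.13745694  0.21689044] 93.67554975731889 0.06517712589245139 [-3.10339613 -4.10188689  0.15423239]
[-0.0029  0.0031]
[-0.0092  0.0088]
[-0.0173  0.0145]
[-0.026   0.0193]
[-0.0353  0.0229]
[-0.0449  0.0254]
[-0.0547  0.0267]
[-0.0646  0.0268]
[-0.0745  0.0256]
[-0.0841  0.0233]
[-0.0934  0.0199]
[-0.1022  0.0153]
[-0.0036 -0.0023]
[-0.0104 -0.0074]
[-0.0176 -0.0142]
[-0.0239 -0.0219]
[-0.0292 -0.0303]
[-0.0335 -0.0392]
[-0.0366 -0.0486]
[-0.0386 -0.0583]
[-0.0394 -0.0682]
[-0.039  -0.0781]
[-0.0373 -0.0879]
[-0.0345 -0.0974]
```

View pics/top2.png

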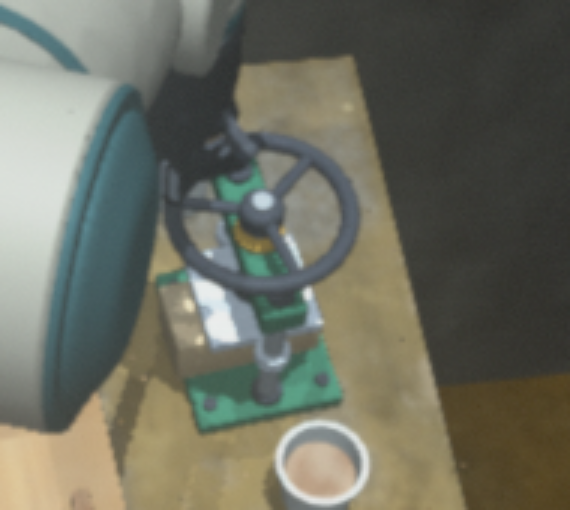

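The wheel turns as planned: one spoke now points left to (180,205), towards the fingers, which hide the handle. The cup and block haven't moved.

{"method": "move_arm", "body": {
  "deltas": [
    [[-0.0029,0.0031,0,0,1],[-0.0092,0.0088,0,0,1],[-0.0173,0.0145,0,0,1],[-0.026,0.0193,0,0,1],[-0.0353,0.0229,0,0,1],[-0.0449,0.0254,0,0,1],[-0.0547,0.0267,0,0,1],[-0.0646,0.0268,0,0,1],[-0.0745,0.0256,0,0,1],[-0.0841,0.0233,0,0,1],[-0.0934,0.0199,0,0,1],[-0.1022,0.0153,0,0,1]]
  ]
}}

```text
clock: 8.2
position: [0.6229, -0.1868, 0.2175]
ee_rot: [0.001, 0.382, 0.924, 0.001]
contact_force: [-1.4, 2.3, 0.5]
width: -0.0004
gripper_force: 1.0
```

{"method": "move_arm", "body": {
  "deltas": [
    [[-0.0036,-0.0023,0,0,1],[-0.0104,-0.0074,0,0,1],[-0.0176,-0.0142,0,0,1],[-0.0239,-0.0219,0,0,1],[-0.0292,-0.0303,0,0,1],[-0.0335,-0.0392,0,0,1],[-0.0366,-0.0486,0,0,1],[-0.0386,-0.0583,0,0,1],[-0.0394,-0.0682,0,0,1],[-0.039,-0.0781,0,0,1],[-0.0373,-0.0879,0,0,1],[-0.0345,-0.0974,0,0,1]]
  ]
}}

```text
clock: 9.4
position: [0.586, -0.2608, 0.2175]
ee_rot: [0.0, 0.382, 0.924, 0.001]
contact_force: [1.7, 5.0, 4.3]
width: 0.0001
gripper_force: 2.3
```

```bash
python3 - <<'E'
from arc import *
from rig import manip
s=manip.get_state();p=s['position'];d=p[:2]-np.array([.559,-.2025]);print(p,np.degrees(np.arctan2(d[1],d[0])),np.hypot(*d),s['contact_force'],s['gripper_force'])
C=np.array([.559,-.2025])
for t0 in (-425,):
  t=np.radians(t0)
  for r in np.array(arc(C+.065*np.array([np.cos(t),np.sin(t)]),t0-np.array([3,8,14,20,26,31,36,40,44,47]))): print(r[:2])
E
```

```text
[ 0.58602712 -0.2608489   0.21750429] -65.14650310937593 0.06430442409066296 [1.67168837 4.95066911 4.28203689] 2.344441758468747
[ 0.0016 -0.004 ]
[ 0.0046 -0.0104]
[ 0.009  -0.0176]
[ 0.0141 -0.0244]
[ 0.0199 -0.0307]
[ 0.0252 -0.0354]
[ 0.0309 -0.0396]
[ 0.0357 -0.0426]
[ 0.0407 -0.0452]
[ 0.0446 -0.047 ]
```

{"method": "move_arm", "body": {
  "deltas": [
    [[0.0016,-0.004,0,0,1],[0.0046,-0.0104,0,0,1],[0.009,-0.0176,0,0,1],[0.0141,-0.0244,0,0,1],[0.0199,-0.0307,0,0,1],[0.0252,-0.0354,0,0,1],[0.0309,-0.0396,0,0,1],[0.0357,-0.0426,0,0,1],[0.0407,-0.0452,0,0,1],[0.0407,-0.0452,0,0,1]]
  ]
}}

```text
clock: 10.4
position: [0.5364, -0.2639, 0.2173]
ee_rot: [-0.001, 0.382, 0.924, -0.0]
contact_force: [0.8, -1.0, 0.1]
width: 0.0002
gripper_force: 0.3
```

{"method": "move_arm", "body": {
  "deltas": [
    [[0.0025,-0.001,0,0,1],[0.005,-0.0022,0,0,1],[0.0075,-0.0034,0,0,1],[0.009,-0.004,0,0,1],[0.009,-0.004,0,0,1]]
  ]
}}

```text
clock: 10.9
position: [0.53, -0.2608, 0.2173]
ee_rot: [-0.0, 0.382, 0.924, 0.0]
contact_force: [1.6, 0.1, 0.3]
width: 0.0001
gripper_force: 0.7
```

{"method": "move_arm", "body": {
  "deltas": [
    [[-0.01,0,0,0,1],[-0.03,0,0,0,1],[-0.035,0,-0.03,0,1],[-0.035,0,-0.08,0,1],[-0.035,0,-0.12,0,1],[-0.02,-0.02,-0.12,0,1],[-0.005,-0.02,-0.12,0,1],[-0.005,-0.02,-0.12,0,1],[-0.005,-0.02,-0.12,0,1]]
  ]
}}

```text
clock: 11.8
position: [0.5215, -0.2746, 0.3123]
ee_rot: [-0.001, 0.382, 0.924, 0.0]
contact_force: [-0.1, -0.5, -0.9]
width: 0.0001
gripper_force: 0.0
```

```bash
python3 - <<'E'
from h import *
s=manip.get_state();print(s['position'],s['ee_rot'],s['contact_force'])
cv2.imwrite("pics/w2.png",manip.get_image("wrist")[:,:,::-1])
E
```

```text
[ 0.52145124 -0.27455997  0.31234393] [-8.39242536e-04  3.81728465e-01  9.24274066e-01  3.53542940e-04] [-0.11670337 -0.52773166 -0.93199816]
```

View pics/w2.png

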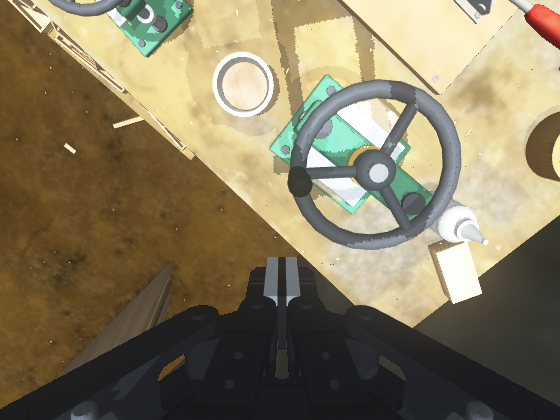

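The handle top is back at about (298,184) with the hub at (378,173), and the cup, bottle and block look undisturbed. One numeric check, then I'll hand it in if the offset is small.

```bash
python3 - <<'E'
from h import *
s=manip.get_state();h=wz((298,185),.238,s['position'],s['ee_rot']);c=wz((378,173),.2,s['position'],s['ee_rot']);print(h,c)
e=np.linalg.norm(h[:2]-[.5118,-.2465]);print(e,s['qd'].round(3))
if e<.009: print(manip.sign_off())
E
```

```text
[ 0.51361269 -0.25047688  0.238     ] [ 0.55920577 -0.20245508  0.2       ]
0.004370511667846036 [ 0.     0.006 -0.009 -0.001  0.001 -0.001]
the job is handed in; nothing more can be done
None
```

I pushed the hand wheel of the larger press through one full clockwise turn and handed the job in at about 12 s on the clock. The handle measured about 4 mm from where it started, forces I read stayed under about 7 N, and the block, cup and bottle looked undisturbed; the hand-in returned no verdict.

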